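# Charge a refillable spray can on the air stand

## Robot

A 6-joint arm with a two-finger parallel gripper is mounted at the origin on the work surface. World frame = base frame: x ahead of the robot, y to its left, z up, the work surface at z = 0. Lengths are in mm, angles in rad, forces in N, time in s.
With the tool pointing down it reaches from about 275 to 875 mm from the base axis. Payload 12.5 kg.
Tool frame: the origin (TCP) lies midway between the tips of the shut fingers; the grasp point (between the pads) lies robot.tcp_to_grasp behind it (robot.tcp_to_grasp is the distance from the TCP to the grasp point, in mm); z points along the fingers, y is the direction in which the jaws open and shut (so a half turn about z gives the same grasp; the last joint's range is limited). The gripper opens to 85 mm and grips with 20 to 120 N. Pads are 22 mm wide; open, the fingers measure 114 mm over their backs; the gripper's body (76 mm by 85 mm) begins 54 mm behind the grasp point. The pads swing forward as they close: fully open they stand 13 mm farther back than shut.
Start: joints at [1.094, 0.351, 1.652, -0, 1.139, -0.085], TCP at [209.987, 508.321, 231.29] pointing down, gripper open.
Joint ranges: [-2.75, 2.75], [-0.79, 2.1], [0.01, 2.65], [-1.57, 4.71], [0.07, 3.14], [-2.87, 2.87]. Speed limits (rad/s): [2.22, 2.22, 2.79, 3.14, 3.14, 3.14].

## Interface

Orientations are given as a unit quaternion [x, y, z, w].
In Python, from rig import status, optics, close_job, robot gives the robot as it stands.
- The arm moves only by the tool step_arm, never from a script. Its argument "series" is a list of rows, each a list of 7 numbers: the shift along the tool's x, y, z in units of 30 mm (1.0 is 30 mm), then the turn, a rotation vector about the tool's x, y, z in units of 8 degrees (1.0 is 8 degrees), then the finger opening in mm, from 0 to 85.4. In form: [[dx, dy, dz, ax, ay, az, jaw], ...]. A call has 1 to 8 rows; each row shifts and turns the commanded pose from where the row before left it, along the tool's axes as they then stand; what a row does not reach is not made up. A row lasts 1/10 s, in which the tool goes at most 50 mm and 8.59 degrees, less where a joint would pass 70% of its speed; a pose out of reach is approached as far as the arm can. A call is refused whole if a number of a shift passes 1 or a number of a turn 1, either way. A call with a gripper value outside its range is refused whole. The fingers move at their own pace and stop on an object; "newtons" is the grip in N (left out, the last holds). Time passes only in rows, so rows that do not move let the fingers close. It gives the time, the measured TCP pose, the force and the opening at its end, in the units of the state.
- status.sense(): the state, without advancing time (a new reading comes with each control period).
- optics.get_image(name): name is "scene" or "top"; returns the picture (400x640x3 uint8, red, green, blue); there is no depth.
- optics.get_calibration(name): a dict with "fx", "fy", "cx", "cy" (pixels), "k1" (the pictures are not rectified: a ray, as slopes to the right and down, at radius r is drawn at 1 + k1 r^2 times it, then the intrinsics apply), "extrinsics" (4x4, takes a point from world to camera coordinates). Camera axes: x right, y down, z forward; pixel columns grow to the right and rows downward; lengths in mm; the calibration is good to about 2 mm. A picture is of the moment at which its call begins. get_calibration takes no time and is no camera call.
- close_job(): hands the job in, once; it reports no verdict.
The state is a dict: "time": time; "q": joint angles; "qd": joint speeds; "tau": joint torques, N m; "eef_pos": TCP position; "eef_rot": TCP orientation; "ft_force": force on the tool from outside, world axes, zero at the start; "ft_torque": the same for the moment, N m; "grip_width": finger opening in mm.
Only numpy, scipy, OpenCV 4.12 (cv2) and the standard library are available. Lean on these libraries where they do the work, as an engineer would, in place of code of your own. Each camera call takes 0.05 s, during which the arm holds its last target.

## Task

Charge the empty spray can with air: first swing the yellow valve lever on the charging stand fully open, in line with the pipe, then stand the spray can upright in the stand's sprung ring and press it all the way down against the spring. Finish while still holding the can pressed fully down - do not let go of it - and leave the stain pot, the bowl of screws and the roll of tape where they are.

Things in the scene. Friction and masses are not known exactly. Their poses are not given: they have to be found in the camera images.
- stand: air charging stand, fixed: green base 140 (its x) by 120 (y) by 30 mm high; origin on the bench under the ring's axis, z up. Guide posts 49 mm either side of the axis along x, tops 114 mm up. Steel air pipe along +y, 18 mm up, carries a gauge (80 mm out, top 80 mm up) and the valve and turns down into the bench 170 mm out
- cradle_seat (a point): centre of the ring's inner ledge, on which the can's base stands (it moves with the ring; z up). Steel ring with a 60 mm bore that flares to about 72 mm at its mouth, 32 mm above the ledge; ledge bore 38 mm; ring 81 mm wide outside. With the ring up the ledge is 68 mm above the bench
- cradle (a joint): downward travel of the sprung ring in m: 0 up, 0.020 pressed fully down on its stop (ledge then 48 mm above the bench). The coil spring pushes it back up: about 5 N to start it moving, about 12 N at full travel; it does not latch, and the can's own weight (0.14 to 0.28 kg) does not move it
- valve (a joint): angle of the yellow valve lever in rad about the upright valve stem: about 0 to 0.4 at the start (shut or barely cracked: lever across the pipe, pointing to the stand's +x), 1.571 at its stop, fully open (lever along the pipe, pointing to the stand's +y). It turns anticlockwise seen from above to open, needs about 3 N at the sleeve and stays where it is left
- valve_pivot (a point): point on the upright axis of the valve stem, 125 mm from the stand's origin along its +y, 62 mm above the bench, level with the lever's sleeve
- valve_grip (a point): centre of the lever's yellow sleeve (48 mm long, 15 mm wide, 10 mm high), 58 mm from the stem's axis, 62 mm above the bench; free space below it down to about 30 mm above the bench
- can_mid (a point): centre, 75 mm above the base, of the spray can: aluminium cylinder with blue bands, 52 mm diameter, 150 mm tall, straight up to 129 mm, then round shoulder and white spray button; z up along the can. Starts standing on the bench. Best gripped 95 to 115 mm above its base, so that the hand clears the button and, later, the stand's posts
- stain_pot: bystander: white pot with grey lid and brown band, 80 mm diameter, 85 mm tall; origin under its centre
- screw_bowl: bystander: white bowl of screws, 100 mm across, 45 mm tall; origin under its centre
- tape_roll: bystander: roll of cream masking tape lying flat, 90 mm across, 24 mm high; origin under its centre
Mind the look-alikes: they are no part of the job. Of the things like the part that bears can_mid, leave any that is brown, pink or red; of the rest the smaller one is meant.

How it is judged:
By the outcome, as a careful person would: the job done as asked, in the order asked, and still so for the second after the job is handed in, while the arm keeps its last pose, push and grip.
It also fails if it takes over 69 s, if anything falls off the work surface, if the arm or the gripper's body presses on something with over 40 N, if the wrist force passes 120 N, or if a joint passes its speed limit or range.

## Working session

There is one attempt and no reset: what is moved stays moved. The work goes in short steps, Python scripts to look and compute and a tool call to move; the robot and the scene stay as the last step left them, time stands still between calls to the robot, and variables do not carry over. Pictures are saved under pics/ and viewed, and the job is handed in when it is done.

Besides the shell and the picture viewer there is one more tool, called by a JSON object that holds its "name" and its "arguments", one argument or row to a line. step_arm: Moves the arm, as the interface text tells. Its arguments: {"type":"object","properties":{"series":{"type":"array"},"newtons":{"type":"number"}},"required":["series"]}

```bash
ls; mkdir -p pics
cat > h.py <<'E'
import numpy as np, cv2
from rig import status, optics, close_job, robot
def save(n,f):
    im=optics.get_image(n); cv2.imwrite('pics/'+f,im[:,:,::-1]); return im
def ray(n,u,v):
    c=optics.get_calibration(n)
    K=np.array([[c['fx'],0,c['cx']],[0,c['fy'],c['cy']],[0,0,1.]])
    p=cv2.undistortPoints(np.array([[[u,v]]],float),K,np.array([c['k1'],0,0,0.]),)[0,0]
    E=np.array(c['extrinsics']);R=E[:3,:3];t=E[:3,3]
    return -R.T@t, R.T@np.array([p[0],p[1],1])
def onz(n,u,v,z):
    o,d=ray(n,u,v); return o+d*(z-o[2])/d[2]
def proj(n,P):
    c=optics.get_calibration(n)
    K=np.array([[c['fx'],0,c['cx']],[0,c['fy'],c['cy']],[0,0,1.]])
    E=np.array(c['extrinsics'])
    return cv2.projectPoints(np.array(P,float).reshape(-1,1,3),cv2.Rodrigues(E[:3,:3])[0],E[:3,3],K,np.array([c['k1'],0,0,0.]))[0][:,0]
E
python3 - <<'E'
from h import *
for n in('scene','top'):
    save(n,n+'0.png'); c=optics.get_calibration(n); E=np.array(c['extrinsics']);print(n,c['fx'],c['k1'],-E[:3,:3].T@E[:3,3],E[:3,:3].round(2).tolist())
print(robot.tcp_to_grasp, [a for a in dir(robot) if a[0]!='_']); print(status.sense())
E
```

```text
pics
scene 464.4110612753636 -0.1219081495049142 [1220.55541802   13.59734876 1010.63164975] [[-0.07, 1.0, -0.0], [0.83, 0.06, -0.56], [-0.55, -0.04, -0.83]]
top 397.3241400561259 -0.08905075197769778 [431.11847    -38.12057989 936.67069452] [[0.03, -1.0, 0.0], [-0.98, -0.03, -0.18], [0.18, 0.0, -0.98]]
18.700000000000003 ['IKError', 'tcp_to_grasp']
{'time': 0.1, 'q': array([ 1.09438121e+00,  3.51193252e-01,  1.65233275e+00, -3.71279590e-05,
        1.13912543e+00, -8.46032558e-02]), 'qd': array([-0.00045779, -0.0016475 , -0.00238372, -0.00165117, -0.00036878,
       -0.00014029]), 'tau': array([ 6.07900420e-04, -5.06827390e+01, -2.91876036e+01, -1.51424101e-04,
        2.56711392e-03, -3.66126159e-06]), 'eef_pos': array([209.87652718, 508.06482135, 230.81668944]), 'eef_rot': array([ 1.94647561e-01,  9.80873104e-01, -5.13363435e-04, -1.30360316e-04]), 'ft_force': array([0.37335398, 0.19386467, 0.24646735]), 'ft_torque': array([ 0.05156121,  0.0151717 , -0.01929778]), 'grip_width': 85.32449910057318}
```

View pics/scene0.png

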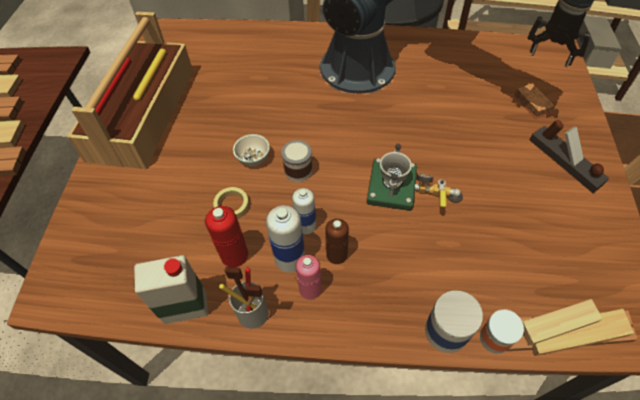

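View pics/top0.png

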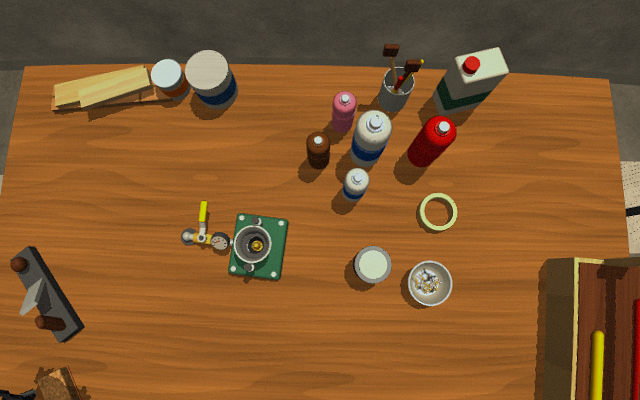

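The can-like things in the scene view are red (225,237), large white/blue (285,238), small white/blue (304,210), brown (337,240) and pink (308,277). I choose the small white/blue one, which is at (356,184) in the top view. I'll check it in close crops.

Run:
```python
import cv2,numpy as np
a=cv2.imread('pics/scene0.png');b=cv2.imread('pics/top0.png')
A=cv2.resize(a[170:310,260:360],None,fx=4,fy=4,interpolation=cv2.INTER_CUBIC)
B=cv2.resize(b[100:240,300:400],None,fx=4,fy=4,interpolation=cv2.INTER_CUBIC)
cv2.imwrite('pics/crop1.png',np.hstack([A,B]))
A=cv2.resize(a[140:220,360:470],None,fx=3.6,fy=3.6,interpolation=cv2.INTER_CUBIC)
B=cv2.resize(b[195:295,175:295],None,fx=3.3,fy=3.3,interpolation=cv2.INTER_CUBIC)
h=max(A.shape[0],B.shape[0])
A=cv2.copyMakeBorder(A,0,h-A.shape[0],0,0,0);B=cv2.copyMakeBorder(B,0,h-B.shape[0],0,0,0)
cv2.imwrite('pics/crop2.png',np.hstack([A,B]))
```

```text
(no output)
```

View pics/crop1.png

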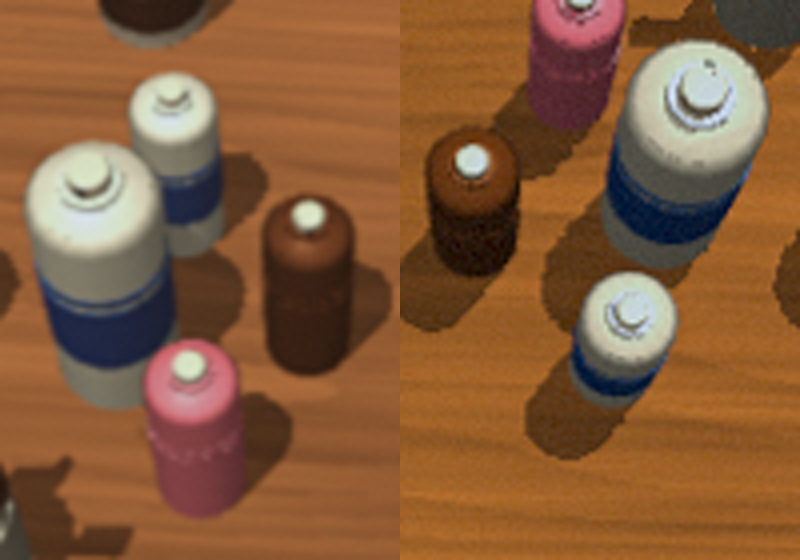

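View pics/crop2.png

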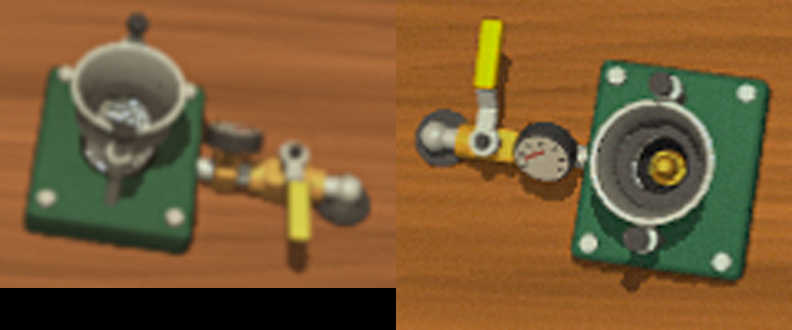

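The crop confirms it: the small white/blue can has its button at scene (303,194) and top (357,177). The ring is at top (252,244), and the lever sleeve at top (203,212) points to world +x. Next I measure them.

Run:
```python
from h import *
np.set_printoptions(precision=1,suppress=True)
S=cv2.imread('pics/scene0.png');T=cv2.imread('pics/top0.png')
def tri(us,ut):
    (o1,d1),(o2,d2)=ray('scene',*us),ray('top',*ut)
    A=np.stack([d1,-d2],1);s=np.linalg.lstsq(A,o2-o1,rcond=None)[0]
    p,q=o1+d1*s[0],o2+d2*s[1];return (p+q)/2,np.linalg.norm(p-q)
print('button tri',tri((260+172/4,170+95/4),(300+630/4,100+308/4)))
print('button z150',onz('scene',260+172/4,170+95/4,149),onz('top',300+630/4,100+308/4,149))
# pivot nut, sleeve
print('pivot',tri((360+293/3.6,140+153/3.6),(175+86/3.3,195+141/3.3)))
# yellow sleeve
for n,I in(('scene',S),('top',T)):
    h=cv2.cvtColor(I,cv2.COLOR_BGR2HSV)
    m=cv2.inRange(h,(24,170,120),(34,255,255))
    x0,x1,y0,y1=(425,460,165,220) if n=='scene' else (190,215,195,235)
    mm=np.zeros_like(m);mm[y0:y1,x0:x1]=m[y0:y1,x0:x1]
    k,l,st,c=cv2.connectedComponentsWithStats(mm);i=1+st[1:,4].argmax()
    print(n,'sleeve',st[i],c[i],onz(n,*c[i],64)); 
    pts=np.argwhere(l==i)[:,::-1].astype(np.float32);print(cv2.minAreaRect(pts))
    w=np.array([onz(n,*p,65)[:2] for p in pts]);print(' world',cv2.minAreaRect(w.astype(np.float32)))
    g=cv2.inRange(h,(55,80,20),(90,255,140))
    k,l,st,c=cv2.connectedComponentsWithStats(g)
    # stand comp nearest
    j=[i for i in range(1,k) if st[i,4]>200]; print([(st[i],c[i]) for i in j])
    tgt=(392,185) if n=='scene' else (258,247)
    i=min(j,key=lambda i:np.hypot(*(c[i]-tgt)))
    pts=cv2.convexHull(np.argwhere(l==i)[:,::-1].astype(np.float32))[:,0]
    w=np.array([onz(n,*p,30)[:2] for p in pts]).astype(np.float32);print(' base',cv2.minAreaRect(w),cv2.boxPoints(cv2.minAreaRect(w)))
# screws in base corners in top crop
sc=[(616,75),(746,93),(588,243),(721,262)]
w=np.array([onz('top',175+(a-396)/3.3,195+b/3.3,32) for a,b in sc]);print(w,w.mean(0))
# ring mouth
print('ring top', onz('top',175+(652-396)/3.3,195+163/3.3,100))
print('ring scene', onz('scene',360+130/3.6,140+86/3.6,100))
print('post tops top',[onz('top',175+(a-396)/3.3,195+b/3.3,114) for a,b in((661,83),(641,240))])
```

```text
button tri (array([ 623.1, -188.6,  208.3]), np.float64(196.553793971389))
button z150 [ 621.4 -100.7  149. ] [ 623.1 -310.6  149. ]
pivot (array([491.8, 237.6,  50.7]), np.float64(2.2808868184738462))
scene sleeve [440 192   2  14  15] [440.1 198.1] [550.4 229.7  64. ]
((440.5, 198.5), (13.0, 1.0), 90.0)
 world ((551.9765014648438, 230.34059143066406), (2.5219295024871826, 39.5708122253418), 86.7900161743164)
[(array([368, 161,  48,  46, 881], dtype=int32), array([390.2, 188.9]))]
 base ((485.62469482421875, 113.46424865722656), (114.29964447021484, 132.31263732910156), 84.19577026367188) [[414.   63.3]
 [545.7  49.9]
 [557.2 163.6]
 [425.6 177. ]]
top sleeve [199 201   8  20 129] [202.5 210.5] [551.8 233.7  64. ]
((202.5615692138672, 210.50772094726562), (6.449806213378906, 19.721521377563477), 7.125016689300537)
 world ((551.7507934570312, 233.28518676757812), (14.737408638000488, 43.78437805175781), 87.40692901611328)
[(array([437,  78,  54,  32, 482], dtype=int32), array([456.2,  97.4])), (array([ 228,  214,   60,   66, 1624], dtype=int32), array([263. , 248.1]))]
 base ((479.222900390625, 110.50180053710938), (118.94923400878906, 137.0205078125), 83.8676528930664) [[404.8  58.7]
 [541.   44. ]
 [553.7 162.3]
 [417.5 177. ]]
[[542.  151.1  32. ]
 [531.9  59.6  32. ]
 [425.8 163.6  32. ]
 [415.9  71.8  32. ]] [478.9 111.5  32. ]
ring top [477.9 110.4 100. ]
ring scene [479. 116. 100.]
post tops top [array([527.7, 104.9, 114. ]), array([429.2, 112.2, 114. ])]
```

Run:
```python
from h import *
np.set_printoptions(precision=1,suppress=True)
print('button',onz('scene',260+172/4,170+95/4,148),onz('top',357.5,100+310/4,148))
# bottoms + silhouettes: top view left/right limits, base edge
I=cv2.imread('pics/scene0.png');h=cv2.cvtColor(I,cv2.COLOR_BGR2HSV)
for n,f in(('scene','scene0'),('top','top0')):
    h=cv2.cvtColor(cv2.imread(f'pics/{f}.png'),cv2.COLOR_BGR2HSV)
    m=cv2.inRange(h,(0,0,60),(180,90,255))|cv2.inRange(h,(100,90,40),(130,255,255))
    k,l,st,c=cv2.connectedComponentsWithStats(m)
    for i in range(1,k):
        x,y,w,hh,a=st[i]
        if a>150 and 150<y+hh<290 and 250<x+w/2<400: print(n,st[i],c[i])
# predicted outline for a guess
for P in [(622,-105)]:
    for n in('scene','top'):
        print(n,proj(n,[(P[0],P[1],0),(P[0],P[1],149),(P[0],P[1]+26,110),(P[0],P[1]-26,110),(P[0]+26,P[1],0),(P[0]-26,P[1],0)]).tolist())
P=[492.3,235.3]; print('lever pix', proj('top',[(492,236,66)]))
for nm,t,z in(('bowl','b',45),): pass
print('pot top',onz('top',373,265,85),'bowl',onz('top',430,284,45),'tape',onz('top',438,212,24),'big can',onz('top',376,121,200),'brown',onz('top',318,141,150))
```

```text
button [ 620.7 -100.8  148. ] [ 616.5 -104.4  148. ]
scene [233 134  37  32 859] [250.9 148.8]
scene [281 140  31  29 701] [296.3 154.1]
scene [ 368  149   52   58 1896] [392.5 179. ]
scene [ 266  188   50   84 2629] [290.7 228.3]
top [    0     0   640   209 49665] [334.2  44.6]
top [ 350  110   42   57 1713] [370.1 137.1]
top [342 168  28  34 688] [355.1 184. ]
top [ 229  215   43   57 1112] [250.8 243.9]
top [ 354  246   38   38 1099] [372.5 264.3]
scene [[304.55819701023773, 227.65867673588855], [301.08529495523675, 193.86597948804044], [313.12742862832187, 204.12738471099394], [291.0419405918587, 202.7882357574339], [303.44789875725354, 236.5387226454519], [305.6446918915622, 218.98681011092975]]
top [[352.44737465710097, 189.23732054266125], [357.8439359994316, 174.77044022883598], [344.0783396757291, 178.72099786757764], [368.4128419366975, 179.3596202067558], [352.57899308719703, 178.70041491320646], [352.31066849468374, 199.8805024988945]]
lever pix [[199.2 237.1]]
pot top [ 442.  -144.8   85. ] bowl [ 403.2 -277.1   45. ] tape [ 568.2 -304.4   24. ] big can [ 719.1 -135.5  200. ] brown [691.4 -21.8 150. ]
```

{"name": "step_arm", "arguments": {
  "series": [
    [0,0,0,0,0,-0.7,0],
    [0,0,0,0,0,-0.7,0],
    [0,0,0,0,0,-0.7,0],
    [0,0,0,0,0,-0.7,0],
    [0,0,0,0,0,0,0],
    [0,0,0,0,0,0,0]
  ],
  "newtons": 40
}}

```text
time: 0.7
eef_pos: [209.9, 508.2, 231.1]
eef_rot: [0.002, 1.0, -0.0, -0.0]
ft_force: [-0.6, 0.3, 0.3]
grip_width: -0.1
```

```bash
cat >> h.py <<'E'
from scipy.spatial.transform import Rotation as Ro
def st():
    s=status.sense(); R=Ro.from_quat(s['eef_rot']).as_matrix()
    print('t',round(s['time'],2),'p',np.round(s['eef_pos'],1),'x',R[:,0].round(3),'y',R[:,1].round(3),'z',R[:,2].round(3),'F',np.round(s['ft_force'],1),'w',round(s['grip_width'],1),'q',np.round(s['q'],2)); return s,R
def go(P):
    s,R=st(); d=R.T@(np.array(P)-s['eef_pos'])/30; print('units',d.round(2))
E
python3 - <<'E'
from h import *
go((552,198,150))
print('big near edge',onz('top',367,166,0),'big button',onz('top',376,121,200),onz('scene',282,212,200))
E
```

```text
t 0.7 p [209.9 508.2 231.1] x [-1.     0.004  0.   ] y [ 0.004  1.    -0.   ] z [-0. -0. -1.] F [-0.6  0.3  0.3] w -0.1 q [ 1.09  0.35  1.65 -0.    1.14 -0.47]
units [-11.44 -10.3    2.71]
big near edge [ 680.65945859 -139.77073981    0.        ] big button [ 719.12255467 -135.45075316  200.        ] [ 706.16200467 -132.50126889  200.        ]
```

{"name": "step_arm", "arguments": {
  "series": [
    [-1,-0.9,0,0,0,0,0],
    [-1,-0.9,0,0,0,0,0],
    [-1,-0.9,0,0,0,0,0],
    [-1,-0.9,0,0,0,0,0],
    [-1,-0.9,0,0,0,0,0],
    [-1,-0.9,0,0,0,0,0],
    [-1,-0.9,0,0,0,0,0],
    [-1,-0.9,0,0,0,0,0]
  ]
}}

```text
time: 1.5
eef_pos: [450.8, 290.8, 231.3]
eef_rot: [0.002, 1.0, 0.0, -0.0]
ft_force: [0.9, 0.2, -0.2]
grip_width: 0.1
```

{"name": "step_arm", "arguments": {
  "series": [
    [-1,-0.9,0.4,0,0,0,0],
    [-1,-0.9,0.4,0,0,0,0],
    [-1,-0.9,0.9,0,0,0,0],
    [-0.4,-0.4,1,0,0,0,0],
    [0,0,0,0,0,0,0],
    [0,0,0,0,0,0,0]
  ]
}}

```text
time: 2.1
eef_pos: [551.4, 199.2, 150.4]
eef_rot: [0.001, 1.0, -0.0, -0.001]
ft_force: [-0.8, 0.1, 0.2]
grip_width: -0.0
```

Run:
```python
from h import *
go((552,200,50)); save('top','t1.png'); save('scene','s1.png')
```

```text
t 2.1 p [551.4 199.2 150.4] x [-1.     0.003  0.001] y [ 0.003  1.    -0.   ] z [-0.001 -0.    -1.   ] F [-0.8  0.1  0.2] w -0.0 q [ 0.27  0.51  1.63  0.    1.01 -1.3 ]
units [-0.02  0.03  3.35]
```

View pics/t1.png

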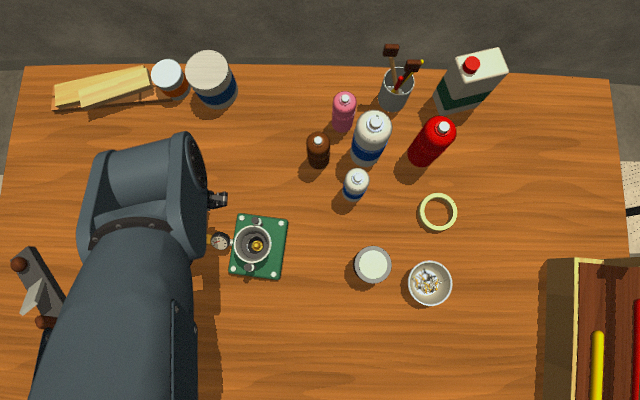

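View pics/s1.png

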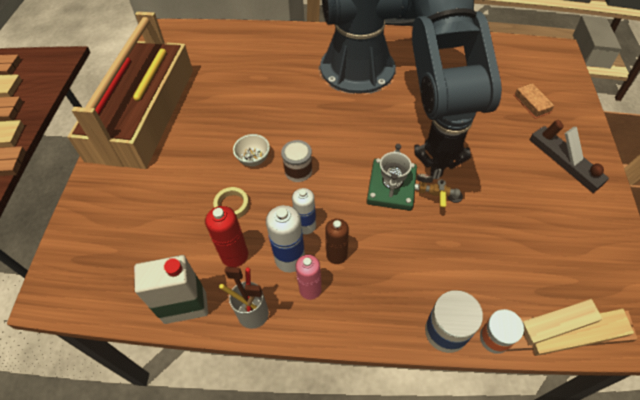

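The fingers hang at about scene (430,178), on the stand side of the yellow sleeve at (442,199), with nothing below them. I'll descend and then push toward +y.

{"name": "step_arm", "arguments": {
  "series": [
    [0,0,0.8,0,0,0,0],
    [0,0,0.8,0,0,0,0],
    [0,0,0.8,0,0,0,0],
    [0,0,0.6,0,0,0,0],
    [0,0,0.3,0,0,0,0],
    [0,0,0,0,0,0,0]
  ]
}}

```text
time: 2.8
eef_pos: [551.4, 199.6, 51.5]
eef_rot: [0.0, 1.0, -0.0, -0.0]
ft_force: [0.2, -0.1, -0.1]
grip_width: 0.4
```

{"name": "step_arm", "arguments": {
  "series": [
    [0,0.2,0,0,0,0,0],
    [0,0.2,0,0,0,0,0],
    [0,0.2,0,0,0,0,0],
    [0,0.2,0,0,0,0,0]
  ]
}}

```text
time: 3.2
eef_pos: [552.6, 223.6, 52.2]
eef_rot: [0.0, 1.0, 0.0, 0.001]
ft_force: [2.7, -4.0, 1.7]
grip_width: 0.3
```

{"name": "step_arm", "arguments": {
  "series": [
    [-0.09,0.3,0.02,0,0,0,0],
    [0.03,0.35,0,0,0,0,0],
    [0.04,0.36,0,0,0,0,0],
    [0.18,0.34,0,0,0,0,0],
    [0.18,0.34,0,0,0,0,0],
    [0.23,0.2,0,0,0,0,0],
    [0.23,0.2,0,0,0,0,0],
    [0,0,0,0,0,0,0]
  ]
}}

```text
time: 4.0
eef_pos: [526.8, 286.7, 50.8]
eef_rot: [0.0, 1.0, 0.0, -0.0]
ft_force: [0.4, -0.2, 0.1]
grip_width: -0.1
```

Run:
```python
from h import *
st()
S=save('scene','s2.png')[:,:,::-1]
cv2.imwrite('pics/s2c.png',cv2.resize(S[110:240,360:490],None,fx=4.5,fy=4.5,interpolation=cv2.INTER_CUBIC))
```

```text
t 4.0 p [526.8 286.7  50.8] x [-1.  0.  0.] y [0. 1. 0.] z [-0.  0. -1.] F [ 0.4 -0.2  0.1] w -0.1 q [ 0.42  0.67  1.64  0.    0.83 -1.15]
```

View pics/s2c.png

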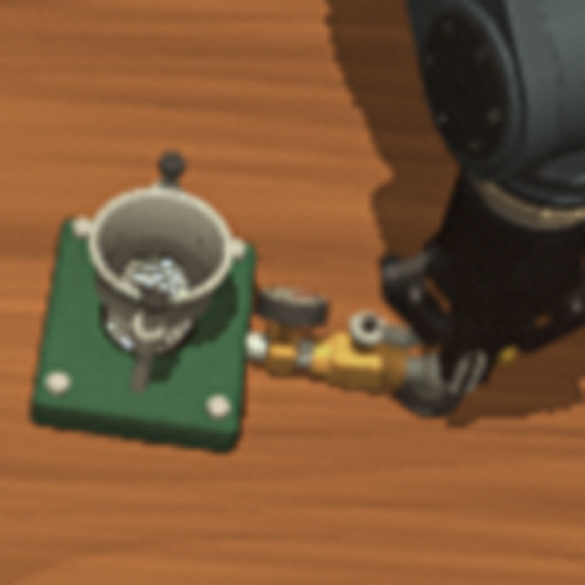

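The lever is nearly along the pipe, with its tip at crop (510,355) and the stem at (368,325). I'll keep pushing in small steps to its stop.

{"name": "step_arm", "arguments": {
  "series": [
    [0.15,0.08,0,0,0,0,0],
    [0.12,0.06,0,0,0,0,0],
    [0.05,0,0,0,0,0,0],
    [0,0,0,0,0,0,0]
  ]
}}

```text
time: 4.45
eef_pos: [518.5, 290.1, 50.9]
eef_rot: [0.0, 1.0, 0.0, 0.001]
ft_force: [3.4, -0.8, -1.2]
grip_width: 0.0
```

{"name": "step_arm", "arguments": {
  "series": [
    [0.07,0,0,0,0,0,0],
    [0,0,0,0,0,0,0]
  ]
}}

```text
time: 4.65
eef_pos: [518.1, 290.2, 51.1]
eef_rot: [0.001, 1.0, 0.001, 0.002]
ft_force: [12.3, -0.7, -5.5]
grip_width: -0.4
```

{"name": "step_arm", "arguments": {
  "series": [
    [0.07,0,0,0,0,0,0],
    [0,0,0,0,0,0,0]
  ]
}}

```text
time: 4.85
eef_pos: [517.8, 290.2, 51.3]
eef_rot: [0.001, 1.0, 0.001, 0.004]
ft_force: [21.6, -1.1, -10.6]
grip_width: -0.0
```

The force rises to 21 N with no further motion, so the lever is at its stop. I'll back off sideways, then lift and look.

{"name": "step_arm", "arguments": {
  "series": [
    [-0.5,0,0,0,0,0,0],
    [-0.8,0,0,0,0,0,0],
    [0,0,-1,0,0,0,0],
    [0,0,-1,0,0,0,0],
    [0,0,-1,0,0,0,60],
    [0,0,-1,0,0,0,85],
    [-0.2,-1,-1,0,0,0,85],
    [-0.2,-1,-1,0,0,0,85]
  ]
}}

```text
time: 5.65
eef_pos: [564.3, 229.7, 231.7]
eef_rot: [-0.0, 1.0, 0.0, -0.001]
ft_force: [0.7, -0.2, 0.2]
grip_width: 57.8
```

{"name": "step_arm", "arguments": {
  "series": [
    [-0.2,-1,-0.5,0,0,0,85],
    [-0.2,-1,0,0,0,0,85],
    [-0.2,-1,0,0,0,0,85],
    [-0.2,-1,0,0,0,0,85],
    [-0.2,-1,0,0,0,0,85],
    [-0.2,-1,0,0,0,0,85],
    [-0.2,-1,0,0,0,0,85],
    [0,-1,0,0,0,0,85]
  ]
}}

```text
time: 6.45
eef_pos: [606.7, -11.1, 245.4]
eef_rot: [0.0, 1.0, 0.0, -0.0]
ft_force: [0.1, 0.3, 0.6]
grip_width: 85.0
```

Run:
```python
from h import *
go((617,-103,250))
T=save('top','t3.png')[:,:,::-1]
S=save('scene','s3.png')[:,:,::-1]
A=cv2.resize(S[130:230,360:460],None,fx=4,fy=4,interpolation=cv2.INTER_CUBIC)
B=cv2.resize(T[195:295,175:275],None,fx=4,fy=4,interpolation=cv2.INTER_CUBIC)
cv2.imwrite('pics/c3.png',np.hstack([A,B]))
```

```text
t 6.45 p [606.7 -11.1 245.4] x [-1.     0.001  0.001] y [0.001 1.    0.001] z [-0.001  0.001 -1.   ] F [0.1 0.3 0.6] w 85.0 q [-0.1   0.44  1.48  0.    1.22 -1.67]
units [-0.35 -3.06 -0.16]
```

View pics/c3.png

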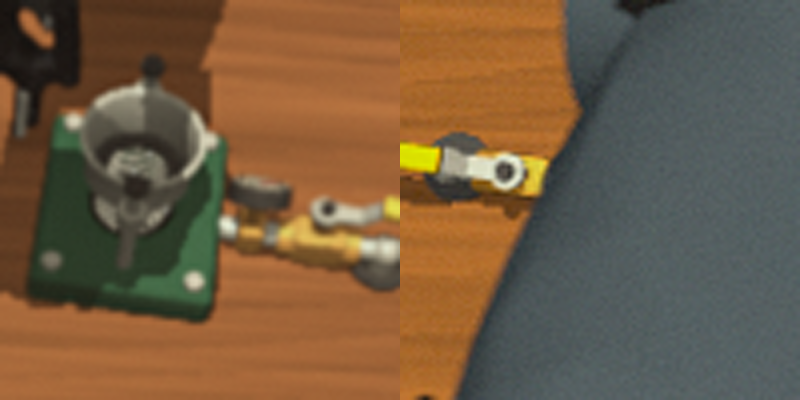

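The lever lies along the pipe. Now over the can, and I'll check the picture before descending.

{"name": "step_arm", "arguments": {
  "series": [
    [-0.09,-0.76,0,0,0,0,85],
    [-0.09,-0.76,0.5,0,0,0,85],
    [-0.09,-0.76,0.5,0,0,0,85],
    [-0.08,-0.78,0.5,0,0,0,85],
    [0,0,0.4,0,0,0,85],
    [0,0,0,0,0,0,85]
  ]
}}

```text
time: 7.15
eef_pos: [616.2, -101.1, 186.8]
eef_rot: [0.001, 1.0, 0.001, -0.002]
ft_force: [-1.1, -0.3, -0.7]
grip_width: 85.3
```

Run:
```python
from h import *
s,R=st()
T=save('top','t4.png')[:,:,::-1]
S=save('scene','s4.png')[:,:,::-1]
A=cv2.resize(S[120:270,240:390],None,fx=2.66,fy=2.66,interpolation=cv2.INTER_CUBIC)
B=cv2.resize(T[100:250,280:430],None,fx=2.66,fy=2.66,interpolation=cv2.INTER_CUBIC)
cv2.imwrite('pics/c4.png',np.hstack([A,B]))
```

```text
t 7.15 p [ 616.2 -101.1  186.8] x [-1.     0.001  0.003] y [0.001 1.    0.001] z [-0.003  0.001 -1.   ] F [-1.1 -0.3 -0.7] w 85.3 q [-0.24  0.53  1.49  0.    1.12 -1.81]
```

View pics/c4.png

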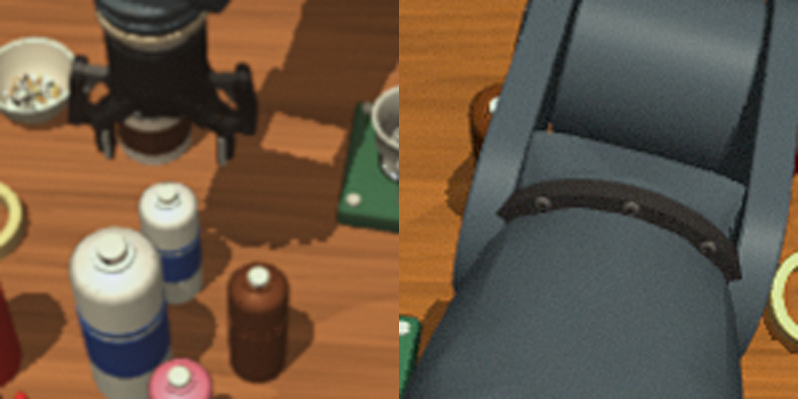

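The fingers straddle the can evenly: tips at crop columns 105 and 228, can at 168. I'll descend and grip gently at first.

{"name": "step_arm", "arguments": {
  "series": [
    [0,-0.05,0.6,0,0,0,85],
    [0,0,0.6,0,0,0,85],
    [0,0,0.6,0,0,0,85],
    [0,0,0.6,0,0,0,85],
    [0,0,0.6,0,0,0,85],
    [0,0,0.4,0,0,0,85],
    [0,0,0.1,0,0,0,85],
    [0,0,0,0,0,0,85]
  ]
}}

```text
time: 8.05
eef_pos: [617.4, -103.0, 84.1]
eef_rot: [0.0, 1.0, 0.0, 0.0]
ft_force: [0.7, -0.1, -0.1]
grip_width: 85.1
```

Run:
```python
from h import *
s,R=st()
S=save('scene','s5.png')[:,:,::-1]
cv2.imwrite('pics/c5.png',cv2.resize(S[120:270,240:390],None,fx=4,fy=4,interpolation=cv2.INTER_CUBIC))
```

```text
t 8.05 p [ 617.4 -103.    84.1] x [-1.  0. -0.] y [0. 1. 0.] z [ 0.  0. -1.] F [ 0.7 -0.1 -0.1] w 85.1 q [-0.24  0.66  1.56  0.    0.93 -1.81]
```

View pics/c5.png

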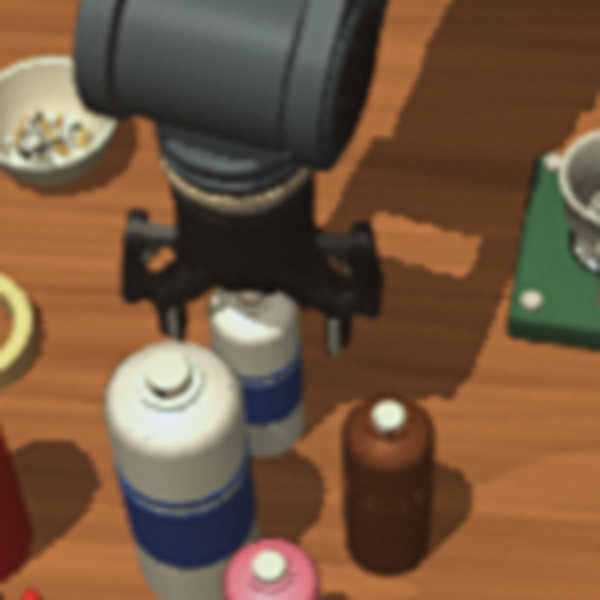

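The pads stand on both sides of the can at crop (172,320) and (335,330). I'll close.

{"name": "step_arm", "arguments": {
  "series": [
    [0,0,0,0,0,0,65],
    [0,0,0,0,0,0,56],
    [0,0,0,0,0,0,50],
    [0,0,0,0,0,0,45],
    [0,0,0,0,0,0,40],
    [0,0,0,0,0,0,40],
    [0,0,0,0,0,0,40]
  ],
  "newtons": 60
}}

```text
time: 8.8
eef_pos: [617.6, -103.6, 84.6]
eef_rot: [0.0, 1.0, -0.0, 0.001]
ft_force: [-0.1, -0.6, 4.4]
grip_width: 51.3
```

{"name": "step_arm", "arguments": {
  "series": [
    [0,0,-0.3,0,0,0,40],
    [0,0,-0.6,0,0,0,40],
    [0,0,-0.9,0,0,0,40],
    [0,0,-0.9,0,0,0,40],
    [0,0,-0.9,0,0,0,40],
    [0,0,-0.6,0,0,0,40],
    [0,0,0,0,0,0,40]
  ]
}}

```text
time: 9.5
eef_pos: [618.2, -103.7, 212.7]
eef_rot: [0.0, 1.0, -0.001, 0.002]
ft_force: [-0.0, -1.5, -1.5]
grip_width: 50.5
```

Run:
```python
from h import *
s,R=st()
S=save('scene','s6.png')[:,:,::-1]
cv2.imwrite('pics/c6.png',cv2.resize(S[80:230,240:390],None,fx=4,fy=4,interpolation=cv2.INTER_CUBIC))
```

```text
t 9.5 p [ 618.2 -103.7  212.7] x [-1.     0.001 -0.005] y [ 0.001  1.    -0.001] z [ 0.005 -0.001 -1.   ] F [-0.  -1.5 -1.5] w 50.5 q [-0.24  0.51  1.46 -0.    1.17 -1.81]
```

View pics/c6.png

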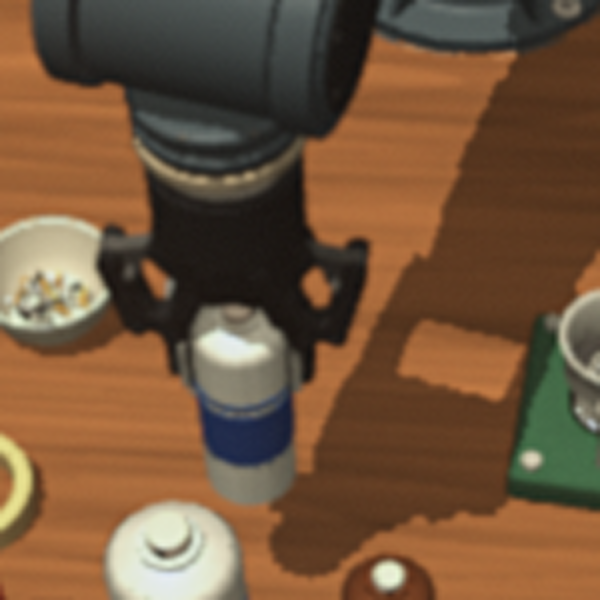

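The can hangs upright in the grip, with its base edge at crop (252,503). I'll measure its offset from the TCP.

Run:
```python
from h import *
s,R=st()
I=cv2.imread('pics/s6.png');h=cv2.cvtColor(I,cv2.COLOR_BGR2HSV)
m=cv2.inRange(h,(105,120,30),(130,255,255)); mm=np.zeros_like(m);mm[170:200,280:320]=m[170:200,280:320]
ys,xs=np.nonzero(mm);print('band',xs.min(),xs.max(),ys.min(),ys.max(),xs.mean())
for X in(612,615,618,621):
    p=np.array([X,-103.7,128.])
    print(X,'base near',proj('scene',[p+[26*np.cos(.0),26*np.sin(0),0]]).round(1),'axis mid',proj('scene',[p+[0,0,40]]).round(1))
print('near edge',onz('scene',303,80+501/4,128.3))
go((479,111,250))
```

```text
t 9.55 p [ 617.4 -103.5  210.6] x [-1.     0.001 -0.002] y [ 0.001  1.    -0.   ] z [ 0.002 -0.    -1.   ] F [ 0.6  0.2 -1.9] w 51.2 q [-0.24  0.51  1.47  0.    1.17 -1.81]
band 291 311 180 195 301.5147058823529
612 base near [[301.4 204.9]] axis mid [[301.7 185.4]]
615 base near [[301.3 206. ]] axis mid [[301.5 186.5]]
618 base near [[301.1 207.1]] axis mid [[301.4 187.6]]
621 base near [[301.  208.2]] axis mid [[301.2 188.6]]
near edge [638.91821964 -99.91353459 128.3       ]
t 9.55 p [ 617.4 -103.5  210.6] x [-1.     0.001 -0.002] y [ 0.001  1.    -0.   ] z [ 0.002 -0.    -1.   ] F [ 0.6  0.2 -1.9] w 51.2 q [-0.24  0.51  1.47  0.    1.17 -1.81]
units [ 4.62  7.14 -1.33]
```

{"name": "step_arm", "arguments": {
  "series": [
    [0,0.2,-0.7,0,0,0,40],
    [0.4,0.6,-0.6,0,0,0,40],
    [0.6,0.9,0,0,0,0,40],
    [0.6,0.9,0,0,0,0,40],
    [0.6,0.9,0,0,0,0,40],
    [0.6,0.9,0,0,0,0,40],
    [0.6,0.9,0,0,0,0,40],
    [0.6,0.9,0,0,0,0,40]
  ]
}}

```text
time: 10.35
eef_pos: [495.8, 83.6, 247.3]
eef_rot: [0.001, 1.0, -0.0, -0.001]
ft_force: [0.1, 0.3, -1.7]
grip_width: 50.8
```

{"name": "step_arm", "arguments": {
  "series": [
    [0.4,0.6,0,0,0,0,40],
    [0.2,0.35,0,0,0,0,40],
    [0,0,0.5,0,0,0,40],
    [0,0,0.5,0,0,0,40],
    [0,0,0,0,0,0,40],
    [0,0,0,0,0,0,40]
  ]
}}

```text
time: 10.95
eef_pos: [479.4, 111.0, 218.5]
eef_rot: [0.001, 1.0, -0.0, -0.0]
ft_force: [0.1, -0.2, -2.0]
grip_width: 50.5
```

Run:
```python
from h import *
go((479,111,205))
S=save('scene','s7.png')[:,:,::-1]
save('top','t7.png')
cv2.imwrite('pics/c7.png',cv2.resize(S[80:230,320:470],None,fx=4,fy=4,interpolation=cv2.INTER_CUBIC))
```

```text
t 10.95 p [479.4 111.  218.5] x [-1.     0.001  0.001] y [ 0.001  1.    -0.   ] z [-0.001 -0.    -1.   ] F [ 0.1 -0.2 -2. ] w 50.5 q [ 0.13  0.26  1.81 -0.    1.07 -1.44]
units [0.01 0.   0.45]
```

View pics/c7.png

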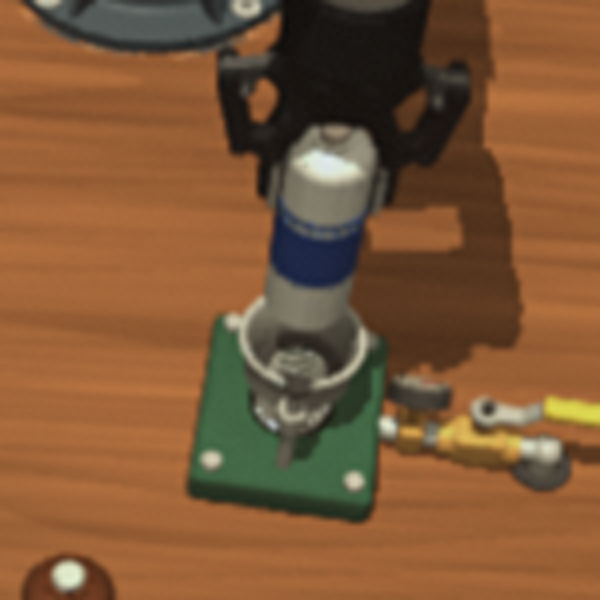

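View pics/t7.png

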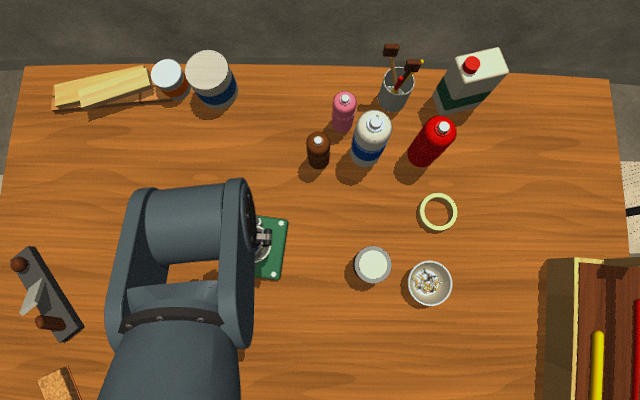

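Run:
```python
from h import *
s,R=st(); zb=s['eef_pos'][2]-84.4
f=lambda a,b:(320+a/4,80+b/4)
print('base near edge',onz('scene',*f(309,328),zb)-[26,0,0])
print('ring ctr', onz('scene',*f(303.5,344),100))
print('pred ring ctr pix (479,111,100)',(proj('scene',[(479,111,100),(479,147,100),(479,75,100),(515,111,100)])-[320,80])*4)
print('pred can',(proj('scene',[(479,111,zb),(505,111,zb),(479,85,zb),(479,137,zb)])-[320,80])*4)
```

```text
t 11.05 p [479.8 111.  219.2] x [-1.     0.001 -0.001] y [0.001 1.    0.   ] z [ 0.001  0.    -1.   ] F [ 0.3  0.2 -1.6] w 50.9 q [ 0.13  0.26  1.81 -0.    1.07 -1.44]
base near edge [475.20133837 114.87204496 134.75708656]
ring ctr [485.82952746 115.37137907 100.        ]
pred ring ctr pix (479,111,100) [[296.51295111 335.09375249]
 [353.71767791 338.51337297]
 [239.29168063 331.71554157]
 [296.58289414 380.51265364]]
pred can [[302.48767998 299.51732294]
 [302.64333512 332.49404098]
 [260.13324759 297.02202372]
 [344.83108092 302.03993663]]
```

Run:
```python
import cv2,numpy as np
a=cv2.imread('pics/scene0.png')[140:200,365:425];b=cv2.imread('pics/s7.png')[130:190,365:425]
o=[]
for i,y0 in((a,140),(b,130)):
    i=cv2.resize(i,None,fx=6.5,fy=6.5,interpolation=cv2.INTER_CUBIC)
    for k in range(0,60,5):
        y=int(k*6.5); cv2.line(i,(0,y),(8 if k%10 else 20,y),(255,255,255),1); cv2.line(i,(y,0),(y,8 if k%10 else 20),(255,255,255),1)
        if k%10==0: cv2.putText(i,str(y0+k),(22,y+10),0,.35,(255,255,255))
    o.append(i)
cv2.imwrite('pics/c8.png',np.hstack(o))
```

```text
(no output)
```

View pics/c8.png

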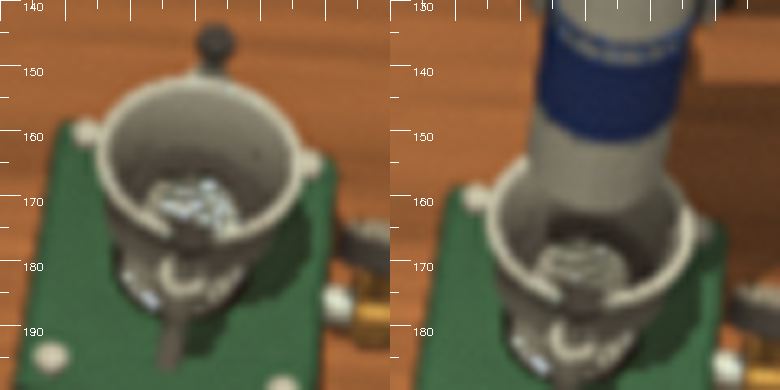

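Run:
```python
from h import *
zb=134.4
print('can',onz('scene',396.8,162.3,zb)-[26,0,0], 'ring',onz('scene',395.7,164.2,100))
print('ring pred ellipse for 479,111 outer R38', end='')
for R in (36,40.5):
  a=np.linspace(0,6.28,60);p=proj('scene',[(479+R*np.cos(t),111+R*np.sin(t),100) for t in a]);print(R,p.min(0),p.max(0),cv2.fitEllipse(p.astype(np.float32))[0])
print('obs',365+96/6.5,365+303/6.5,140+75/6.5,140+243/6.5)
```

```text
can [475.92904091 113.81516333 134.4       ] ring [480.07486871 114.95187822 100.        ]
ring pred ellipse for 479,111 outer R3836 [379.83561179 152.79010381] [408.41759918 175.15515875] (394.1274108886719, 163.97398376464844)
40.5 [378.05028304 151.44454987] [410.20204879 176.60680059] (394.1271667480469, 164.02725219726562)
obs 379.7692307692308 411.61538461538464 151.53846153846155 177.3846153846154
```

Against the ring, the can sits about 4 mm short in x and 1 mm in y. I'll correct that and lower it slowly.

{"name": "step_arm", "arguments": {
  "series": [
    [-0.1,0.04,0.3,0,0,0,40],
    [0,0,0.4,0,0,0,40],
    [0,0,0.3,0,0,0,40],
    [0,0,0.2,0,0,0,40],
    [0,0,0.1,0,0,0,40]
  ]
}}

```text
time: 11.55
eef_pos: [482.0, 112.4, 178.8]
eef_rot: [0.0, 1.0, -0.0, -0.001]
ft_force: [0.3, 0.3, -1.4]
grip_width: 50.8
```

{"name": "step_arm", "arguments": {
  "series": [
    [0,0,0.1,0,0,0,40],
    [0,0,0.1,0,0,0,40],
    [0,0,0.1,0,0,0,40],
    [0,0,0.1,0,0,0,40]
  ]
}}

```text
time: 11.95
eef_pos: [482.4, 112.4, 167.6]
eef_rot: [0.0, 1.0, 0.0, 0.0]
ft_force: [0.3, 0.1, -1.3]
grip_width: 51.0
```

{"name": "step_arm", "arguments": {
  "series": [
    [0,0,0.1,0,0,0,40],
    [0,0,0.1,0,0,0,40]
  ]
}}

```text
time: 12.15
eef_pos: [482.4, 112.4, 161.5]
eef_rot: [0.0, 1.0, -0.0, 0.0]
ft_force: [-0.6, 0.0, -1.5]
grip_width: 50.9
```

{"name": "step_arm", "arguments": {
  "series": [
    [0,0,0.1,0,0,0,40],
    [0,0,0.1,0,0,0,40]
  ]
}}

```text
time: 12.35
eef_pos: [482.4, 112.4, 155.5]
eef_rot: [0.0, 1.0, 0.0, 0.0]
ft_force: [0.0, 0.2, -0.9]
grip_width: 50.6
```

{"name": "step_arm", "arguments": {
  "series": [
    [0,0,0.1,0,0,0,40],
    [0,0,0.1,0,0,0,40],
    [0,0,0,0,0,0,40]
  ]
}}

```text
time: 12.65
eef_pos: [482.5, 112.4, 149.7]
eef_rot: [0.0, 1.0, 0.0, 0.0]
ft_force: [-0.6, -0.7, 4.4]
grip_width: 50.9
```

Run:
```python
from h import *
st()
S=save('scene','s9.png')[:,:,::-1]
cv2.imwrite('pics/c9.png',cv2.resize(S[80:230,340:490],None,fx=4,fy=4,interpolation=cv2.INTER_CUBIC))
```

```text
t 12.65 p [482.5 112.4 149.7] x [-1.     0.001 -0.   ] y [0.001 1.    0.   ] z [ 0.  0. -1.] F [-0.6 -0.7  4.4] w 50.9 q [ 0.13  0.36  1.87 -0.    0.91 -1.44]
```

View pics/c9.png

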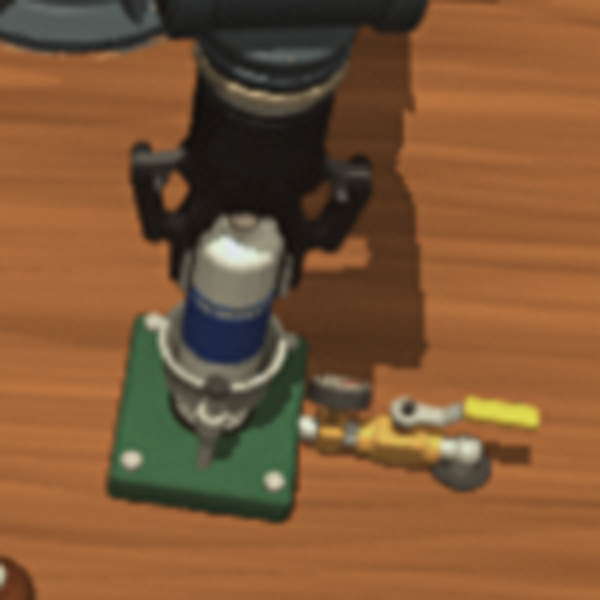

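The can sits inside the ring and has met the ledge (about 6 N). The lever still lies along the pipe, from crop (405,410) to (540,415). I'll press down in steps.

{"name": "step_arm", "arguments": {
  "series": [
    [0,0,0,0,0,0,40],
    [0,0,0.1,0,0,0,40],
    [0,0,0.1,0,0,0,40],
    [0,0,0.1,0,0,0,40]
  ],
  "newtons": 90
}}

```text
time: 13.1
eef_pos: [482.5, 112.4, 141.0]
eef_rot: [0.0, 1.0, 0.0, 0.0]
ft_force: [-1.8, -0.7, 7.6]
grip_width: 50.1
```

{"name": "step_arm", "arguments": {
  "series": [
    [0,0,0.1,0,0,0,40],
    [0,0,0.08,0,0,0,40],
    [0,0,0,0,0,0,40]
  ]
}}

```text
time: 13.4
eef_pos: [482.6, 112.4, 135.7]
eef_rot: [0.0, 1.0, 0.0, 0.0]
ft_force: [-2.9, -1.0, 9.0]
grip_width: 50.5
```

{"name": "step_arm", "arguments": {
  "series": [
    [0,0,0.06,0,0,0,40],
    [0,0,0.04,0,0,0,40],
    [0,0,0,0,0,0,40]
  ]
}}

```text
time: 13.7
eef_pos: [482.6, 112.4, 132.9]
eef_rot: [0.0, 1.0, 0.0, 0.0]
ft_force: [-1.6, -0.6, 10.4]
grip_width: 50.3
```

{"name": "step_arm", "arguments": {
  "series": [
    [0,0,0.04,0,0,0,40],
    [0,0,0,0,0,0,40]
  ]
}}

```text
time: 13.9
eef_pos: [482.9, 112.4, 132.6]
eef_rot: [0.0, 1.0, 0.0, 0.001]
ft_force: [-6.3, -1.9, 21.0]
grip_width: 50.7
```

{"name": "step_arm", "arguments": {
  "series": [
    [0,0,0.02,0,0,0,40],
    [0,0,0,0,0,0,40],
    [0,0,0,0,0,0,40],
    [0,0,0,0,0,0,40],
    [0,0,0,0,0,0,40],
    [0,0,0,0,0,0,40],
    [0,0,0,0,0,0,40],
    [0,0,0,0,0,0,40]
  ]
}}

```text
time: 14.7
eef_pos: [483.1, 112.4, 132.5]
eef_rot: [0.0, 1.0, 0.0, 0.001]
ft_force: [-7.4, -2.9, 26.8]
grip_width: 50.7
```

Run:
```python
from h import *
st()
S=save('scene','s10.png')[:,:,::-1]; save('top','t10.png'); st()
cv2.imwrite('pics/c10.png',cv2.resize(S[80:230,340:490],None,fx=4,fy=4,interpolation=cv2.INTER_CUBIC))
a=cv2.imread('pics/scene0.png').astype(int)
print([(n,np.abs(a[y-18:y+18,x-18:x+18]-S[y-18:y+18,x-18:x+18]).mean().round(1)) for n,x,y in(('bowl',251,150),('pot',296,156),('tape',231,203))])
print('post/ring: ring mouth near row pred up/down',proj('scene',[(519,113,100),(519,113,80)]).round(1))
```

```text
t 14.7 p [483.1 112.4 132.5] x [-1.     0.001 -0.002] y [0.001 1.    0.   ] z [ 0.002  0.    -1.   ] F [-7.4 -2.9 26.8] w 50.7 q [ 0.13  0.39  1.88 -0.    0.87 -1.44]
t 14.8 p [483.  112.4 132.5] x [-1.     0.001 -0.002] y [0.001 1.    0.   ] z [ 0.002  0.    -1.   ] F [-7.8 -2.2 26.5] w 50.4 q [ 0.13  0.39  1.88 -0.    0.87 -1.44]
[('bowl', np.float64(5.1)), ('pot', np.float64(4.4)), ('tape', np.float64(4.4))]
post/ring: ring mouth near row pred up/down [[395.  176.5]
 [394.1 181.3]]
```

View pics/c10.png

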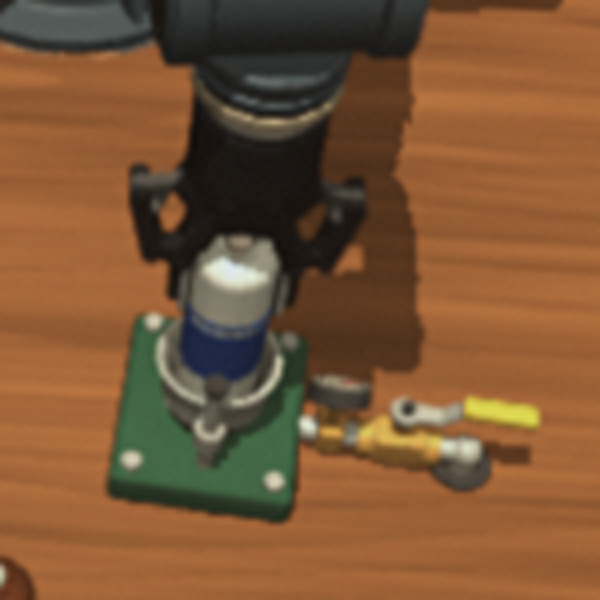

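The ring rim dropped by about 5 px, from crop row 388 to 408, which matches the 20 mm predicted. The can is upright, the lever is in line with the pipe, and the force is steady. I'll hand in.

```bash
python3 -c "
from rig import close_job; print(close_job())"
```

```text
the job is handed in; nothing more can be done
None
```

The job is handed in at about 14.8 s: the valve is fully open and the can is held pressed down in the sprung ring. The hand-in gave no verdict.

1. **Valve:** I pushed the yellow lever open with the closed fingers until it stopped moving, at 21 N. Later pictures show it in line with the pipe.
2. **Can:** I took the smaller white/blue can, set it upright in the ring and pressed it down, gripping at 90 N.

**Last checks:**
- **Travel:** the TCP (tool centre point) stopped at z = 132.5 mm. That puts the can's base at about 48 mm, the ledge height at full travel.
- **Force:** it jumped from 10 N to 21 N with almost no further movement, then settled at about 27 N. The ring rim in the picture dropped by about the 5 px expected for 20 mm.
- **Bystanders:** the pot, the bowl and the tape show no change in the pictures.

**Disagreements:**
- **Cameras:** they differed by about 4 mm on the ring's y and on the can's x. I corrected the placing by 3 mm in x and 1 mm in y from the scene view.
- **Side load:** about 7 N remains in x, so the can is probably slightly off-centre in the ring, though it looks upright.

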